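Unstack the slide carrier parts into their trays

TASK

Take the stack apart from the top and set each piece flat in its own white tray: the pack of slides in the smallest tray, the left-hand and the right-hand L-shaped bracket each in the keyed tray whose corner block fits its notch, and the dark carrier bar in the longest tray. Do not tip any piece over, and leave the vial and the roll of tape where they stand.

Things in the scene. Friction and masses are not known exactly. Their poses are not given: they have to be found in the camera images.
- slide_pack: pack of glass slides in a green card sleeve, a plain oblong 27 (x) x 78 (y) x 22 mm high, 110 g; it lies on top of the stack, along the bar of the upper bracket. Origin at the middle of its underside (within 1 mm), z up. Grip across its 27 mm width (x).
- bracket_left: Left-hand flat grey metal L bracket, 60 (x) x 100 (y) x 18 mm, about 180 g. Origin: middle of the underside of that outline, z up. Bar 30 mm wide (x -30..0 mm) along all of y; 28 mm wide arm from its +y end out to x = +30: with the bar nearest you, arm pointing away, the arm is at the left end. Grip across the bar (along x). Second from the top of the stack, bar above the other bracket's bar.
- bracket_right: Right-hand flat grey metal L bracket, 60 (x) x 100 (y) x 18 mm, about 180 g. Origin: middle of the underside of that outline, z up. Bar 30 mm wide (x -30..0 mm) along all of y; 28 mm wide arm from its -y end out to x = +30: with the bar nearest you, arm pointing away, the arm is at the right end. Grip across the bar (along x). In the stack it lies on the middle of the carrier bar.
- carrier_bar: dark steel-coloured flat bar, 54 (x) x 160 (y) x 18 mm thick, about 300 g; lowest in the stack, on the worktop; its ends show beyond the brackets. Origin at the middle of its underside, z up. Grip across its 54 mm width (x).
- pack_tray: smallest white tray, no block inside: pocket for the pack of slides, 43 (x) x 96 (y) mm inside; the pack lies flat in it along y, origin over origin, either way round. Fixed; rim 4 mm thick, 9 mm high; floor 3 mm. Origin under the pocket's middle, at worktop level.
- left_tray: white tray for the left-hand bracket: pocket 76 (x) x 116 (y) mm; a block 22 (x) x 34 (y) mm, 18 mm high, fills its (+x, -y) corner, where the bracket's notch comes. Only the left-hand bracket lies flat in it: axes and origin matching the tray's, 8 mm free all round. Fixed; rim 4 mm thick, 9 mm high; floor 3 mm. Origin under the pocket's middle, at worktop level.
- right_tray: white tray for the right-hand bracket: pocket 76 (x) x 116 (y) mm; a block 22 (x) x 34 (y) mm, 18 mm high, fills its (+x, +y) corner, where the bracket's notch comes. Only the right-hand bracket lies flat in it: axes and origin matching the tray's, 8 mm free all round. Fixed; rim 4 mm thick, 9 mm high; floor 3 mm. Origin under the pocket's middle, at worktop level.
- bar_tray: longest white tray, no block inside: pocket for the carrier bar, 70 (x) x 176 (y) mm inside; the bar lies flat in it along y, origin over origin, either way round. Fixed; rim 4 mm thick, 9 mm high; floor 3 mm. Origin under the pocket's middle, at worktop level.
- vial: bystander: small screw-cap sample vial, 27 mm across, 52 mm high, standing loose on the worktop among the trays; origin at the middle of its underside. Leave it where it is.
- tape_roll: bystander: roll of white label tape, 62 mm across, 19 mm high, lying loose on the worktop to the right; origin at the middle of its underside. Leave it where it is.

How it is judged (in metres and radians):
At the end, for the whole second after the job is handed in: Pack, left bracket, right bracket and carrier bar each lie released and at rest on the floor of their own tray: origin within 15 mm horizontally of the tray's, underside less than 6 mm above the worktop, level within 0.08 rad, long axis within 0.3 rad of the tray's (horizontal distance between slide_pack and pack_tray below 0.015 m and z of slide_pack in the frame of pack_tray below 0.006 m and angle between the y axis of slide_pack and the y axis of pack_tray, either way round below 0.3 rad and angle between each of slide_pack, bracket_left, bracket_right, carrier_bar's own z axis and vertical below 0.08 rad and linear speed of each of slide_pack, bracket_left, bracket_right, carrier_bar below 0.02 m/s and horizontal distance between bracket_left and left_tray below 0.015 m and z of bracket_left in the frame of left_tray below 0.006 m and angle between the y axis of bracket_left and the y axis of left_tray, either way round below 0.3 rad and horizontal distance between bracket_right and right_tray below 0.015 m and z of bracket_right in the frame of right_tray below 0.006 m and angle between the y axis of bracket_right and the y axis of right_tray, either way round below 0.3 rad and horizontal distance between carrier_bar and bar_tray below 0.015 m and z of carrier_bar in the frame of bar_tray below 0.006 m and angle between the y axis of carrier_bar and the y axis of bar_tray, either way round below 0.3 rad); the robot touches nothing.
It fails at once if a piece of the stack was tipped over (more than 0.7 rad) (angle between any of slide_pack, bracket_left, bracket_right, carrier_bar's own z axis and vertical above 0.7 rad).
It fails at once if the vial or the roll of tape was moved by more than 20 mm, or the vial was knocked over (distance of any of vial, tape_roll from where it was at the start of the episode above 0.02 m or angle between vial's own z axis and vertical above 0.5 rad).
It also fails if it takes over 115 s, if anything falls off the work surface, if the arm or the gripper's body presses on something with over 40 N, if the wrist force passes 120 N, or if a joint passes its speed limit or range.

ROBOT

A 6-joint arm with a two-finger parallel gripper is mounted at the origin on a cart in front of the work surface, level with it; the furniture and walls round the work are solid. World frame = base frame: x ahead of the robot, y to its left, z up, the work surface at z = 0. Lengths are in mm, angles in rad, forces in N, time in s.
With the tool pointing down it reaches from about 300 to 775 mm from the base axis. Payload 14.6 kg.
Tool frame: the origin (TCP) lies between the finger pads; the fingertips stand manip.tip_reach ahead of it and the grasp point (between the pads) lies 5 mm behind it (manip.tip_reach is the distance from the TCP to the fingertips, in mm); z points along the fingers, y is the line along which they close (so a half turn about z gives the same grasp; the last joint's range is limited). The gripper opens to 94 mm and grips with 3 to 60 N. Pads are 16 mm wide; open, the fingers measure 119 mm over their backs; the gripper's body (75 mm by 177 mm) begins 78 mm behind the grasp point.
Start: joints at [-1.175, 0.3, 1.521, -0, 1.321, -0.067], TCP at [245.542, -492.137, 219.446] pointing down, gripper open.
Joint ranges: [-3.03, 3.03], [-0.79, 2.21], [0.23, 2.52], [-1.04, 4.18], [0, 3.07], [-2.55, 2.55]. Speed limits (rad/s): [2.22, 2.22, 2.57, 3.14, 3.14, 3.14].

INTERFACE

Orientations are given as [roll, pitch, yaw] about the fixed x, y, z axes, in that order (R = Rz(yaw) Ry(pitch) Rx(roll)).
In Python, from cell import manip gives the robot as it stands. The module is installed in compiled form; this text tells all that it offers.
- The arm moves only by the shell command python3 -m creep 'ROWS' [FORCE]. ROWS is JSON, a list of rows, each a list of 3 entries, a list of its own where there are three numbers: the opening, from -1 (shut) to 1 (fully open), then the shift along the tool's x, y, z in cm, then the turn about the tool's z in units of 5 degrees (1.0 is 5 degrees). In form: [[grip, [tx, ty, tz], roll], ...]. A call has 1 to 12 rows; each row is the pose to reach, as a shift and turn from the pose commanded when the call began, along the tool's axes at that moment; what a row does not reach only later rows make up. A row lasts 1/10 s, in which the tool goes at most 50 mm and 8.59 degrees, less where a joint would pass 70% of its speed; a pose out of reach is approached as far as the arm can. A call with a gripper value outside its range is refused whole. The fingers move at their own pace and stop on an object; FORCE is the grip in N (left out, the last holds). Time passes only in rows, so rows that repeat a pose let the fingers close. It gives the time, the measured TCP pose, the force, the opening and the grip force at its end, in the units of the state.
- manip.read_state(): the state, without advancing time (a new reading comes with each control period).
- manip.camera(name): name is "scene" or "top"; returns the picture (384x512x3 uint8, red, green, blue); there is no depth.
- manip.camera_params(name): a dict with "fovy" (degrees; the focal length in pixels is half the picture's height over the tangent of half this angle, whatever the lens; pixels are square), "cx", "cy" (the principal point, pixels), "origin" and "attitude" of the camera in the world. Camera axes: x right, y down, z forward; pixel columns grow to the right and rows downward; lengths in mm; the calibration is good to about 2 mm. A picture is of the moment at which its call begins. camera_params takes no time and is no camera call.
- manip.sign_off(): hands the job in; it is judged then, once.
The state is a dict: "clock": time; "joints": joint angles; "qd": joint speeds; "effort": joint torques, N m; "eef_pos": TCP position; "eef_rot": TCP orientation; "wrist_force": force on the tool from outside, world axes, zero at the start; "moment": the same for the moment, N m; "finger_gap": finger opening in mm; "finger_force": force on a finger pad.
Only numpy, scipy, OpenCV 4.12 (cv2) and the standard library are available. Lean on these libraries where they do the work, as an engineer would, in place of code of your own. Each camera call takes 0.05 s, during which the arm holds its last target. There are 200 camera calls.

## Working session

There is one attempt and no reset: what is moved stays moved. The work goes in short steps, Python scripts to look and compute and a shell command to move; the robot and the scene stay as the last step left them, time stands still between calls to the robot, and variables do not carry over. Pictures are saved under pics/ and viewed, at most 14 in all, crops included, and the job is handed in when it is done.

```bash
mkdir -p pics
python3 - <<'E'
from cell import manip
import cv2
for n in("top","scene"):
    cv2.imwrite(f"pics/{n}0.png",manip.camera(n)[:,:,::-1]); print(n,manip.camera_params(n))
print(manip.read_state(),manip.tip_reach)
E
```

```text
top {'fovy': 49.949964179483594, 'cx': 259.62068834727575, 'cy': 185.07378527813495, 'origin': array([ 418.55299856,  -43.1815976 , 1322.56869373]), 'attitude': array([-3.0596837,  0.0173334, -1.5889432])}
scene {'fovy': 49.56586829547208, 'cx': 251.97200449026602, 'cy': 195.38548482090263, 'origin': array([140.80470371, 547.80581742, 758.21874697]), 'attitude': array([-2.35549639,  0.01837405, -2.57025277])}
{'clock': 0.1, 'joints': array([-1.17463377e+00,  3.00387316e-01,  1.52148387e+00, -1.64116690e-05,
        1.32067401e+00, -6.65998189e-02]), 'qd': array([ 9.42497497e-04, -8.18049188e-04, -2.53860359e-03, -4.37729189e-05,
        1.54602034e-03,  1.79199896e-03]), 'effort': array([ 2.16499975e-03, -5.32634532e+01, -3.53283226e+01,  7.09803100e-02,
        2.34612718e-02, -6.41365727e-05]), 'eef_pos': array([ 245.44802017, -491.96986129,  218.97340006]), 'eef_rot': array([-3.14064117e+00, -4.75301790e-05,  4.62766420e-01]), 'wrist_force': array([ 0.59374005,  0.77837883, -0.5441343 ]), 'moment': array([-0.00551305,  0.00553672, -0.01963227]), 'finger_force': 0.0, 'finger_gap': 94.07156054056524} 14.0
```

View pics/top0.png

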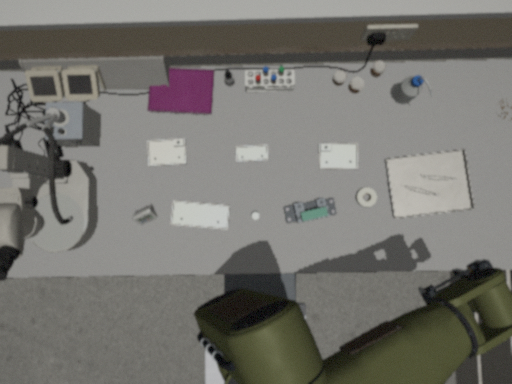

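View pics/scene0.png

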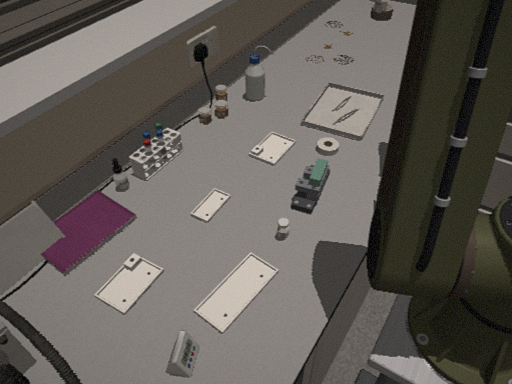

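Run:
```python
import cv2
a=cv2.imread("pics/top0.png")[130:235,138:388]
cv2.imwrite("pics/topc.png",cv2.resize(a,None,fx=3.2,fy=3.2,interpolation=cv2.INTER_CUBIC))
b=cv2.imread("pics/scene0.png")[120:335,90:350]
cv2.imwrite("pics/scenec.png",cv2.resize(b,None,fx=2.75,fy=2.75,interpolation=cv2.INTER_CUBIC))
```

```text
(no output)
```

View pics/topc.png

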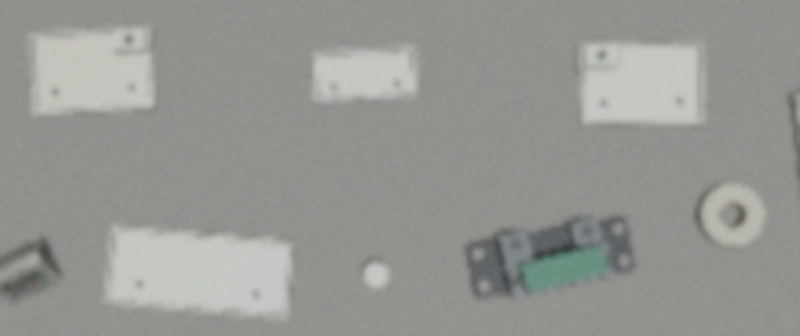

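View pics/scenec.png

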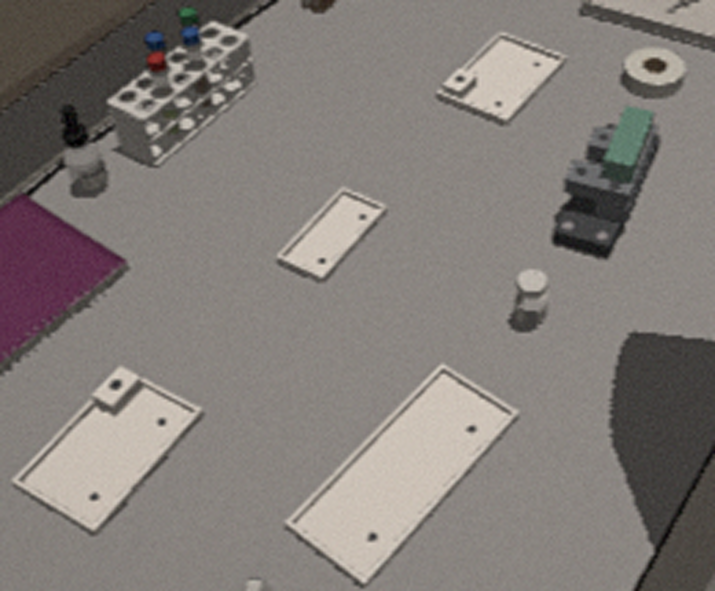

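```bash
cat > h.py <<'E'
import numpy as np, cv2
from cell import manip
from scipy.optimize import minimize
from scipy.spatial.transform import Rotation as Rot
P={}
def par(n):
    if n not in P:
        p=manip.camera_params(n); P[n]=(192/np.tan(np.radians(p['fovy']/2)),p['cx'],p['cy'],np.array(p['origin']),Rot.from_euler('xyz',p['attitude']).as_matrix())
    return P[n]
def proj(n,X):
    f,cx,cy,o,R=par(n); c=(np.atleast_2d(X)-o)@R
    return np.c_[f*c[:,0]/c[:,2]+cx,f*c[:,1]/c[:,2]+cy]
def world(n,uv,z):
    f,cx,cy,o,R=par(n); d=R@np.array([(uv[0]-cx)/f,(uv[1]-cy)/f,1]); return (o+d*(z-o[2])/d[2])[:2]
def box(p,w,l,z0,z1):
    c,s=np.cos(p[2]),np.sin(p[2])
    return [[p[0]+c*a-s*b,p[1]+s*a+c*b,z] for a in(-w/2,w/2) for b in(-l/2,l/2) for z in(z0,z1)]
S=8
def fit(imgs,p0,w,l,z0,z1,pad=14,noise=None):
    """box silhouette fit: imgs {cam: float channel}"""
    wins={}
    for n in imgs:
        q=proj(n,box(p0,w,l,z0,z1)); a=np.floor(q.min(0)-pad).astype(int); b=np.ceil(q.max(0)+pad).astype(int); a=np.maximum(a,0)
        wins[n]=(a,imgs[n][a[1]:b[1],a[0]:b[0]])
    def cost(p,each=False):
        out=[]
        for n,(a,I) in wins.items():
            q=proj(n,box(p,w,l,z0,z1))-a+.5
            m=np.zeros((I.shape[0]*S,I.shape[1]*S),np.uint8)
            cv2.fillConvexPoly(m,cv2.convexHull(np.round(q*S*16).astype(np.int32)),255,shift=4)
            m=cv2.GaussianBlur(cv2.resize(m,I.shape[::-1],interpolation=cv2.INTER_AREA)/255.,(0,0),.7)
            A=np.c_[m.ravel(),np.ones(m.size)]; y=I.ravel()
            r=y-A@np.linalg.lstsq(A,y,rcond=None)[0]; out.append((r@r)/((y-y.mean())@(y-y.mean())))
        return out if each else sum(out)
    p=np.array(p0,float)
    for st in((12,12,.15),(4,4,.05)):
        sim=np.vstack([p]+[p+np.eye(3)[i]*st[i] for i in range(3)])
        p=minimize(cost,p,method='Nelder-Mead',options=dict(initial_simplex=sim,xatol=.02,fatol=1e-6)).x
    return p,np.round(cost(p,True),3)
def grab(n): return manip.camera(n).astype(float)
green=lambda I:I[...,1]-(I[...,0]+I[...,2])/2
gray=lambda I:I.mean(2)
E
python3 - <<'E'
from h import *
im={n:cv2.imread(f"pics/{n}0.png")[:,:,::-1].astype(float) for n in("top","scene")}
T=dict(left=((167,152),84,124),packt=((252,153),51,104),right=((339,156),84,124),bart=((200,214),78,184))
for k,(uv,w,l) in T.items():
    p0=[*world("top",uv,5),0]
    for c in (("top",),("scene",),("top","scene")):
        p,r=fit({n:gray(im[n]) for n in c},p0,w,l,0,9); print(k,c,p.round(3),r)
p0=[*world("top",(314.5,214),76),.17]
for c in (("top",),("scene",),("top","scene")):
    p,r=fit({n:green(im[n]) for n in c},p0,27,78,54,76,pad=6); print("pack",c,p.round(3),r)
print("vial",world("top",(255.5,216),52),"tape",world("top",(367,197),19))
E
```

```text
left ('top',) [6.42413e+02 2.79172e+02 4.80000e-02] [0.075]
left ('scene',) [6.46871e+02 2.75219e+02 4.40000e-02] [0.447]
left ('top', 'scene') [6.44582e+02 2.76536e+02 4.00000e-02] [0.096 0.464]
packt ('top',) [6.32955e+02 1.71500e+00 3.20000e-02] [0.057]
packt ('scene',) [ 6.37091e+02 -3.65500e+00  2.70000e-02] [0.391]
packt ('top', 'scene') [ 6.35154e+02 -1.00300e+00  2.80000e-02] [0.096 0.419]
right ('top',) [ 6.17719e+02 -2.77163e+02 -3.00000e-02] [0.083]
right ('scene',) [ 6.21459e+02 -2.85270e+02 -1.70000e-02] [0.517]
right ('top', 'scene') [ 6.19232e+02 -2.80368e+02 -2.90000e-02] [0.105 0.549]
bart ('top',) [ 4.36310e+02  1.71381e+02 -1.06000e-01] [0.044]
bart ('scene',) [ 4.38685e+02  1.67287e+02 -1.01000e-01] [0.254]
bart ('top', 'scene') [ 4.37599e+02  1.68735e+02 -1.11000e-01] [0.059 0.265]
pack ('top',) [ 4.33261e+02 -1.86026e+02  2.12000e-01] [0.02]
pack ('scene',) [ 4.33534e+02 -1.87482e+02  2.25000e-01] [0.15]
pack ('top', 'scene') [ 4.33183e+02 -1.86189e+02  2.22000e-01] [0.021 0.153]
vial [428.10966044  -8.65196048] tape [ 481.64329463 -360.25924689]
```

Run:
```python
from h import *
a=cv2.resize(cv2.imread("pics/scene0.png"),None,fx=3,fy=3,interpolation=cv2.INTER_CUBIC)
b=cv2.resize(cv2.imread("pics/top0.png"),None,fx=3,fy=3,interpolation=cv2.INTER_CUBIC)
for p,w,l,z0,z1 in (((642.4,279.2,.045),84,124,0,9),((633,1.7,.03),51,104,0,9),((617.7,-277,-.025),84,124,0,9),((436.3,171.4,-.106),78,184,0,9),((433.2,-186,.217),27,78,54,76)):
    for n,I in (("scene",a),("top",b)):
        q=proj(n,box(p,w,l,z0,z1))
        for s,c in((slice(0,None,2),(0,0,255)),(slice(1,None,2),(0,255,0))):
            k=q[s][[0,1,3,2]]
            cv2.polylines(I,[np.round((k+.5)*3).astype(int)],True,c,1)
cv2.imwrite("pics/ov.png",a[390:990,270:1050]); cv2.imwrite("pics/ovt.png",b[400:700,420:1180])
```

```text
(no output)
```

View pics/ov.png

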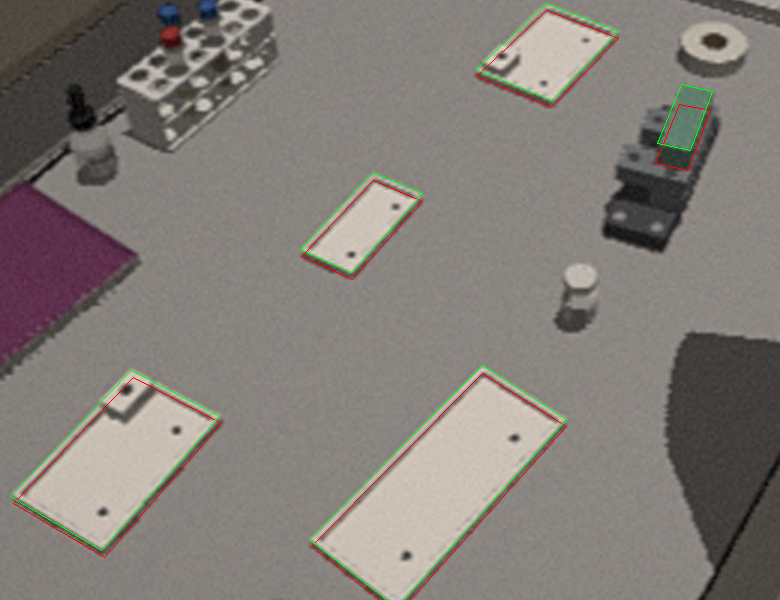

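View pics/ovt.png

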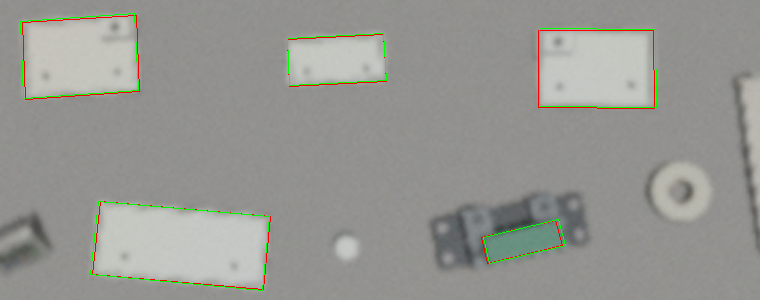

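The top-camera tray and pack fits also line up with the tray outlines in the scene view, so I'll use them. The left tray is at top-view pixel (167,152), the right tray at (339,156), the pack tray at (252,153), the bar tray at (200,214) and the stack at about (310,212).

```bash
cat >> h.py <<'E'
TR=dict(pack=(633,1.7,.03),left=(642.4,279.2,.046),right=(617.7,-277.2,-.03),bar=(436.3,171.4,-.106))
def go(p,local,z):
    """row needed to bring TCP over local point of object pose p at height z"""
    s=manip.read_state(); e=np.array(s['eef_pos']); y=s['eef_rot'][2]
    c,q=np.cos(p[2]),np.sin(p[2])
    d=np.array([p[0]+c*local[0]-q*local[1],p[1]+q*local[0]+c*local[1],z])-e
    cy,sy=np.cos(y),np.sin(y)
    dy=(p[2]+np.pi/2-y+np.pi)%(2*np.pi)-np.pi
    print("row:",np.round([(cy*d[0]+sy*d[1])/10,(sy*d[0]-cy*d[1])/10,-d[2]/10],2),"roll",round(-np.degrees(dy)/5,2),"| at",e.round(1),np.round(s['eef_rot'],3),"t",round(s['clock'],2),"gap",round(s['finger_gap'],1),"F",round(s['finger_force'],1))
E
python3 -c "
from h import *
go((433.3,-186,.217),(0,0),150)"
```

```text
row: [ 30.47 -18.99   6.9 ] roll -15.18 | at [ 245.4 -492.   219. ] [-3.141 -0.     0.463] t 0.1 gap 94.1 F 0.0
```

```bash
python3 -m creep '[[0.3,[30.47,-18.99,0],-15.18],[0.3,[30.47,-18.99,0],-15.18],[0.3,[30.47,-18.99,0],-15.18],[0.3,[30.47,-18.99,0],-15.18],[0.3,[30.47,-18.99,6.9],-15.18],[0.3,[30.47,-18.99,6.9],-15.18],[0.3,[30.47,-18.99,6.9],-15.18],[0.3,[30.47,-18.99,6.9],-15.18],[0.3,[30.47,-18.99,6.9],-15.18],[0.3,[30.47,-18.99,6.9],-15.18],[0.3,[30.47,-18.99,6.9],-15.18],[0.3,[30.47,-18.99,6.9],-15.18]]' 25; python3 -c "
from h import *
go((433.3,-186,.217),(0,0),74)"
```

```text
clock: 1.3
eef_pos: [433.3, -186.6, 150.6]
eef_rot: [3.141, 0.0, 1.784]
wrist_force: [0.0, 0.5, 0.5]
finger_gap: 61.1
finger_force: 0.0
row: [0.06 0.02 7.66] roll -0.05 | at [ 433.3 -186.6  150.6] [3.141 0.    1.784] t 1.3 gap 61.1 F 0.0
```

```bash
python3 -m creep '[[0.3,[0.05,0,4],0],[0.3,[0.05,0,7.45],0],[0.3,[0.05,0,7.45],0],[-0.6,[0.05,0,7.45],0],[-0.6,[0.05,0,7.45],0],[-0.6,[0.05,0,7.45],0],[-0.6,[0.05,0,7.45],0],[-0.6,[0.05,0,7.45],0],[-0.6,[0.05,0,7.45],0],[-0.6,[0.05,0,7.45],0]]' 25; python3 -m creep '[[-0.6,[0,0,-2],0],[-0.6,[0,0,-6],0],[-0.6,[0,0,-10],0],[-0.6,[0,0,-10],0]]';python3 -c "
from h import *
go(TR['pack'],(0,0),176)"
```

```text
clock: 2.3
eef_pos: [433.6, -185.9, 76.6]
eef_rot: [3.141, 0.001, 1.787]
wrist_force: [-1.4, 0.3, 7.4]
finger_gap: 26.9
finger_force: 25.0
clock: 2.7
eef_pos: [435.0, -186.5, 180.7]
eef_rot: [3.136, 0.005, 1.787]
wrist_force: [1.9, 0.4, -2.3]
finger_gap: 26.6
finger_force: 25.0
row: [14.13 23.38  0.47] roll 2.14 | at [ 435.  -186.5  180.7] [3.136 0.005 1.787] t 2.7 gap 26.6 F 25.0
```

```bash
python3 -m creep '[[-0.6,[4,7,0],1],[-0.6,[8,14,0],2],[-0.6,[12,20,0],2.14],[-0.6,[14.1,23.4,0],2.14],[-0.6,[14.1,23.4,0],2.14],[-0.6,[14.1,23.4,0],2.14],[-0.6,[14.1,23.4,0],2.14],[-0.6,[14.1,23.4,0],2.14]]';python3 - <<'E'
from h import *
go(TR['pack'],(0,0),26)
I=grab("top"); J=grab("scene")
cv2.imwrite("pics/t1.png",I[...,::-1]); cv2.imwrite("pics/s1.png",J[...,::-1])
a=cv2.resize(J[120:270,150:370,::-1],None,fx=3.6,fy=3.6,interpolation=cv2.INTER_CUBIC)
cv2.imwrite("pics/s1c.png",a)
E
```

```text
clock: 3.5
eef_pos: [631.1, 2.4, 174.7]
eef_rot: [-3.14, -0.0, 1.601]
wrist_force: [-0.0, 0.4, -1.7]
finger_gap: 26.8
finger_force: 25.0
row: [-0.08  0.19 14.87] roll 0.01 | at [631.1   2.4 174.7] [-3.14  -0.     1.601] t 3.5 gap 26.8 F 25.0[ WARN:0@3.104] global loadsave.cpp:1063 imwrite_ Unsupported depth image for selected encoder is fallbacked to CV_8U.
```

View pics/s1c.png

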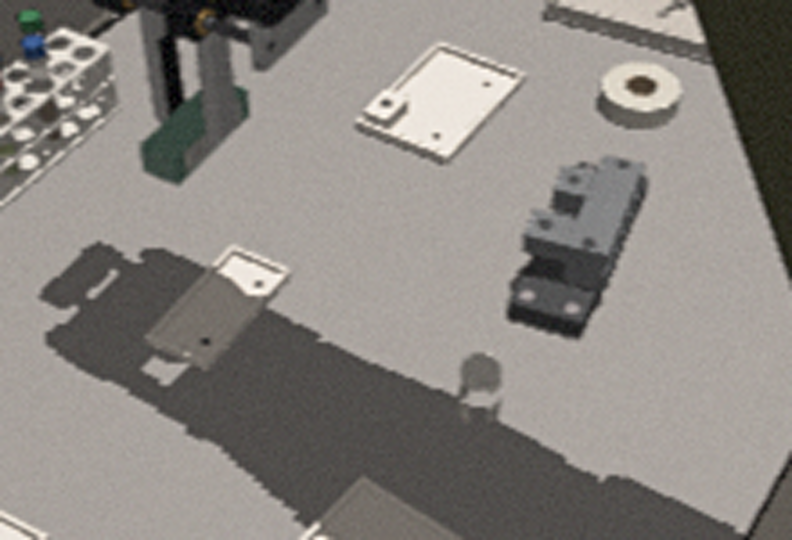

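The pack hangs level over its tray, and the stack is intact with the left bracket on top. Lowering the pack now.

```bash
python3 -m creep '[[-0.6,[-0.08,0.19,5],0],[-0.6,[-0.08,0.19,9],0],[-0.6,[-0.08,0.19,12],0],[-0.6,[-0.08,0.19,14],0],[-0.6,[-0.08,0.19,14.8],0],[-0.6,[-0.08,0.19,14.85],0],[-0.6,[-0.08,0.19,14.85],0],[-0.1,[-0.08,0.19,14.85],0],[-0.1,[-0.08,0.19,14.85],0],[-0.1,[-0.08,0.19,14.85],0],[-0.1,[-0.08,0.19,14.85],0]]'; python3 -m creep '[[-0.1,[0,0,-2],0],[-0.1,[0,0,-7],0],[0.3,[0,0,-13],0],[0.3,[0,0,-13],0],[0.3,[0,0,-13],0]]'
python3 - <<'E'
from h import *
I=grab("top")
cv2.imwrite("pics/t2.png",I[...,::-1].astype(np.uint8))
# bracket: local grid of brightness
t=cv2.resize(cv2.imread("pics/t1.png")[190:240,275:345],None,fx=10,fy=10,interpolation=cv2.INTER_CUBIC)
cv2.imwrite("pics/t1c.png",t)
E
```

```text
clock: 4.7
eef_pos: [633.5, 1.6, 27.8]
eef_rot: [3.141, 0.0, 1.601]
wrist_force: [-0.5, 0.0, 0.2]
finger_gap: 42.3
finger_force: 0.0
clock: 5.2
eef_pos: [634.2, 1.6, 159.5]
eef_rot: [3.138, 0.0, 1.601]
wrist_force: [0.4, 0.4, 0.2]
finger_gap: 60.0
finger_force: 0.0
```

View pics/t1c.png

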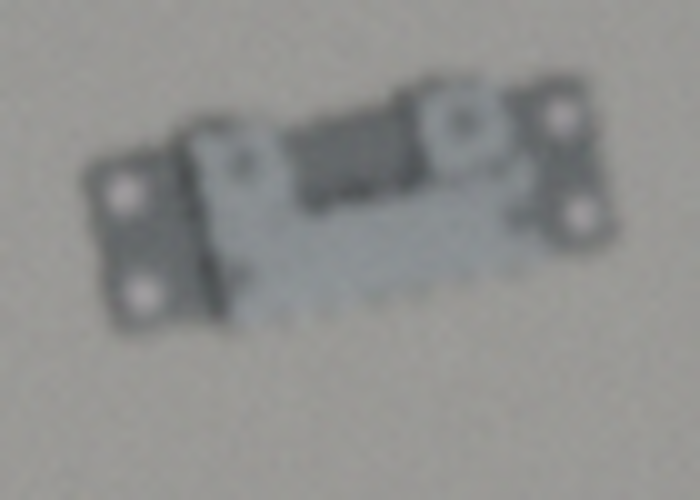

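```bash
cat >> h.py <<'E'
def rigid(L,W):
    L=np.array(L,float);W=np.array(W)
    a,b=L-L.mean(0),W-W.mean(0)
    th=np.arctan2((a[:,0]*b[:,1]-a[:,1]*b[:,0]).sum(),(a*b).sum())
    R=np.array([[np.cos(th),-np.sin(th)],[np.sin(th),np.cos(th)]]); t=W.mean(0)-R@L.mean(0)
    print("res",(W-t-L@R.T).round(1).tolist()); return (*t,th)
def crop2w(pts,x0,y0,s,z,n="top"): return [world(n,((u+.5)/s-.5+x0,(v+.5)/s-.5+y0),z) for u,v in pts]
E
python3 - <<'E'
from h import *
p=rigid([(-30,50),(30,50),(-30,-50),(0,22)],crop2w([(222,322),(192,130),(545,258),(303,207)],275,190,10,54)); print(p)
# carrier bar holes ends
c=rigid([(27,80),(-27,80),(27,-80),(-27,-80)],crop2w([(85,162),(118,330),(583,76),(615,240)],275,190,10,18));print(c)
go(p,(-15,2),150)
q=cv2.imread("pics/t2.png").astype(float); print(fit({"top":green(q[:,:,::-1])},TR['pack'],27,78,3,25,pad=4))
E
```

```text
res [[-0.3, 1.5], [-0.6, -0.8], [0.8, 0.9], [0.1, -1.6]]
(np.float64(446.454615071151), np.float64(-180.4968346333141), np.float64(0.16690671367789953))
res [[-0.0, 0.0], [0.3, -0.7], [-0.9, 0.3], [0.6, 0.4]]
(np.float64(444.94500129825883), np.float64(-178.61337130575316), np.float64(0.15725208464179463))
row: [-17.65 -20.74   0.72] roll -1.57 | at [633.3   1.6 157.2] [ 3.141 -0.     1.601] t 5.25 gap 61.2 F 0.0
(array([ 6.32763740e+02, -1.02626695e+01, -9.69656572e-02]), array([0.665]))
```

```bash
python3 -m creep '[[0.3,[-17.65,-20.75,0],-1.57],[0.3,[-17.65,-20.75,0],-1.57],[0.3,[-17.65,-20.75,0],-1.57],[0.3,[-17.65,-20.75,0],-1.57],[0.3,[-17.65,-20.75,0],-1.57],[0.3,[-17.65,-20.75,0],-1.57],[0.3,[-17.65,-20.75,0],-1.57],[0.3,[-17.65,-20.75,0],-1.57],[0.3,[-17.65,-20.75,0],-1.57]]' 30;python3 - <<'E'
from h import *
p=(446.4,-180.5,.163)
go(p,(-15,2),58)
q=grab("top"); print(fit({"top":green(q)},TR['pack'],27,78,3,25,pad=4))
E
```

```text
clock: 6.15
eef_pos: [431.6, -180.4, 156.6]
eef_rot: [-3.14, -0.001, 1.739]
wrist_force: [-0.6, -0.4, -1.5]
finger_gap: 60.9
finger_force: 0.0
row: [-0.05 -0.05  9.86] roll 0.05 | at [ 431.6 -180.4  156.6] [-3.140e+00 -1.000e-03  1.739e+00] t 6.15 gap 60.9 F 0.0
(array([6.36773218e+02, 2.43855642e+00, 3.04137711e-02]), array([0.066]))
```

```bash
python3 -m creep '[[0.3,[-0.05,-0.05,5],0],[0.3,[-0.05,-0.05,8],0],[0.3,[-0.05,-0.05,9.8],0],[0.3,[-0.05,-0.05,9.8],0],[-0.6,[-0.05,-0.05,9.8],0],[-0.6,[-0.05,-0.05,9.8],0],[-0.6,[-0.05,-0.05,9.8],0],[-0.6,[-0.05,-0.05,9.8],0],[-0.6,[-0.05,-0.05,9.8],0],[-0.6,[-0.05,-0.05,9.8],0],[-0.6,[-0.05,-0.05,9.8],0]]' 30; python3 -m creep '[[-0.6,[0,0,-2],0],[-0.6,[0,0,-5],0],[-0.6,[0,0,-9],0],[-0.6,[0,0,-13],0],[-0.6,[0,0,-13],0],[-0.6,[0,0,-13],0]]';python3 -c "
from h import *
go(TR['left'],(-15,2),180)"
```

```text
clock: 7.3
eef_pos: [431.1, -181.7, 60.0]
eef_rot: [3.141, 0.0, 1.738]
wrist_force: [-1.7, 0.9, 7.0]
finger_gap: 29.5
finger_force: 30.0
clock: 7.9
eef_pos: [430.8, -181.6, 189.4]
eef_rot: [3.141, 0.001, 1.738]
wrist_force: [0.0, 0.1, -3.0]
finger_gap: 29.2
finger_force: 30.0
row: [42.3  27.05  0.94] roll 1.39 | at [ 430.8 -181.6  189.4] [3.141e+00 1.000e-03 1.738e+00] t 7.9 gap 29.2 F 30.0
```

```bash
python3 -m creep '[[-0.6,[4,2.5,0],0.3],[-0.6,[8.5,5.5,0],0.6],[-0.6,[13,8.5,0],1],[-0.6,[17.5,11.5,0],1.4],[-0.6,[22,14.5,0],1.4],[-0.6,[27,17.5,0],1.4],[-0.6,[32,20.5,0],1.4],[-0.6,[37,23.8,0],1.4],[-0.6,[41,26.3,0],1.4],[-0.6,[42.3,27.05,0],1.4],[-0.6,[42.3,27.05,0],1.4],[-0.6,[42.3,27.05,0],1.4]]';python3 - <<'E'
from h import *
go(TR['left'],(-15,2),28)
I=grab("top"); J=grab("scene")
for n,K in(("t3",I),("s3",J)): cv2.imwrite(f"pics/{n}.png",K[...,::-1].astype(np.uint8))
t=cv2.resize(cv2.imread("pics/t3.png")[190:240,275:345],None,fx=10,fy=10,interpolation=cv2.INTER_CUBIC)
s=cv2.resize(cv2.imread("pics/s3.png")[150:340,60:350],None,fx=1.9,fy=1.9,interpolation=cv2.INTER_CUBIC)
c=np.zeros((600,700,3),np.uint8); c[:250,:350]=0
t2=cv2.resize(t,(336,240)); o=np.zeros((601,551,3),np.uint8); o[:240,:336]=t2; o[240:601,:551]=s
cv2.imwrite("pics/c3.png",o[:600])
cv2.imwrite("pics/t3c.png",t)
E
```

```text
clock: 9.1
eef_pos: [626.6, 281.2, 186.2]
eef_rot: [-3.138, 0.001, 1.617]
wrist_force: [-0.0, -0.4, -2.4]
finger_gap: 29.5
finger_force: 30.0
row: [-0.07  0.06 15.82] roll 0.01 | at [626.6 281.2 186.2] [-3.138e+00  1.000e-03  1.617e+00] t 9.1 gap 29.5 F 30.0
```

View pics/c3.png

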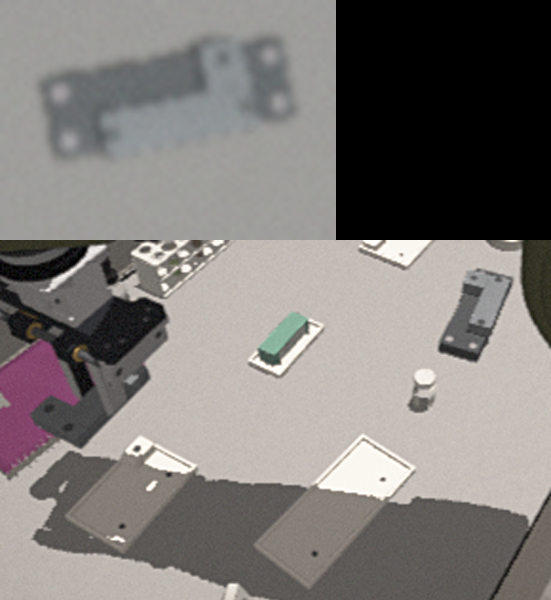

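View pics/t3c.png

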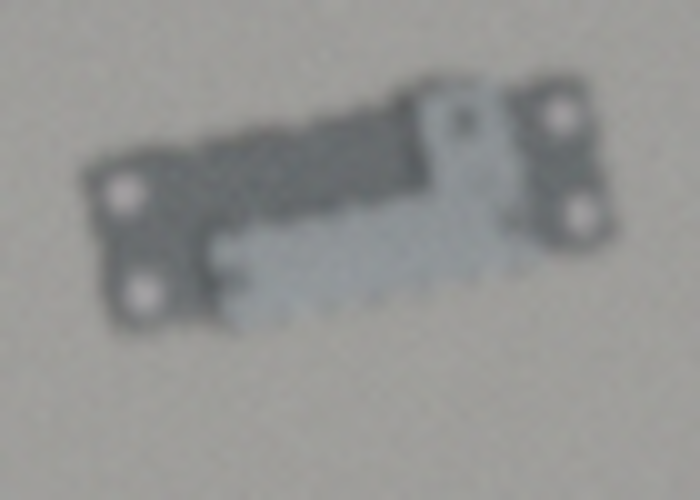

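The right bracket is still on the bar and the pack is in its tray. The left bracket hangs level with its arm at the +y end, matching the tray.

```bash
python3 -m creep '[[-0.6,[-0.07,0.06,5],0],[-0.6,[-0.07,0.06,9],0],[-0.6,[-0.07,0.06,12],0],[-0.6,[-0.07,0.06,14],0],[-0.6,[-0.07,0.06,15],0],[-0.6,[-0.07,0.06,15.6],0],[-0.6,[-0.07,0.06,15.8],0],[-0.6,[-0.07,0.06,15.8],0],[-0.6,[-0.07,0.06,15.8],0]]'
```

```text
clock: 10.1
eef_pos: [628.4, 279.9, 32.5]
eef_rot: [3.14, -0.0, 1.616]
wrist_force: [-0.2, -0.9, -2.2]
finger_gap: 30.0
finger_force: 30.0
```

```bash
python3 -m creep '[[-0.6,[-0.1,0,0.2],0],[-0.6,[-0.1,0,0.4],0],[-0.6,[-0.1,0,0.5],0],[-0.6,[-0.1,0,0.5],0]]'
```

```text
clock: 10.5
eef_pos: [628.1, 278.8, 27.1]
eef_rot: [3.141, -0.0, 1.616]
wrist_force: [-1.9, -1.5, 3.7]
finger_gap: 29.5
finger_force: 30.0
```

```bash
python3 -m creep '[[-0.05,[0,0,0],0],[-0.05,[0,0,0],0],[-0.05,[0,0,0],0],[-0.05,[0,0,0],0],[-0.05,[0,0,-2],0],[-0.05,[0,0,-6],0],[0.3,[0,0,-11],0],[0.3,[0,0,-14],0],[0.3,[0,0,-14],0],[0.3,[0,0,-14],0]]'
python3 - <<'E'
from h import *
p=rigid([(-30,50),(30,-50),(30,-22),(-30,-50),(0,-22)],crop2w([(230,332),(502,80),(418,90),(545,255),(427,190)],275,190,10,36)); print(p)
go(p,(-15,-2),160)
E
```

```text
clock: 11.5
eef_pos: [628.0, 278.7, 166.3]
eef_rot: [3.141, -0.0, 1.616]
wrist_force: [0.3, -0.4, -0.3]
finger_gap: 61.4
finger_force: 0.0
res [[-0.3, -0.1], [-2.0, -0.3], [0.9, -1.6], [2.3, -0.3], [-0.9, 2.4]]
(np.float64(444.4117394914212), np.float64(-181.467619849716), np.float64(0.19600386976840267))
row: [-45.58 -21.85   0.63] roll -1.73 | at [628.  278.7 166.3] [ 3.141 -0.     1.616] t 11.5 gap 61.4 F 0.0
```

```bash
python3 -m creep '[[0.3,[-45.6,-21.85,0],-1.5],[0.3,[-45.6,-21.85,0],-1.5],[0.3,[-45.6,-21.85,0],-1.5],[0.3,[-45.6,-21.85,0],-1.5],[0.3,[-45.6,-21.85,0],-1.5],[0.3,[-45.6,-21.85,0],-1.5],[0.3,[-45.6,-21.85,0],-1.5],[0.3,[-45.6,-21.85,0],-1.5],[0.3,[-45.6,-21.85,0],-1.5],[0.3,[-45.6,-21.85,0],-1.5],[0.3,[-45.6,-21.85,0],-1.5],[0.3,[-45.6,-21.85,0],-1.5]]';python3 - <<'E'
from h import *
go((444.4,-181.4,.175),(-15,-2),40)
I=grab("top"); cv2.imwrite("pics/t4.png",I[...,::-1].astype(np.uint8))
t=cv2.resize(cv2.imread("pics/t4.png")[130:180,145:270],None,fx=6.2,fy=6.2,interpolation=cv2.INTER_CUBIC)
cv2.imwrite("pics/t4c.png",t)
E
```

```text
clock: 12.7
eef_pos: [429.3, -187.1, 165.2]
eef_rot: [-3.14, -0.001, 1.744]
wrist_force: [0.9, 1.1, -0.3]
finger_gap: 60.9
finger_force: 0.0
row: [ 0.1   0.09 12.52] roll -0.02 | at [ 429.3 -187.1  165.2] [-3.140e+00 -1.000e-03  1.744e+00] t 12.7 gap 60.9 F 0.0
```

View pics/t4c.png

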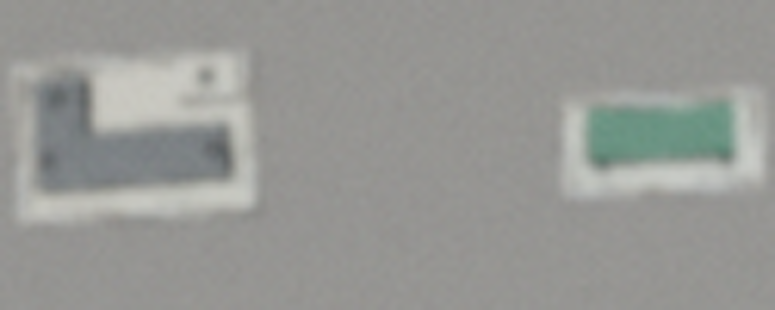

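Left bracket and pack both lie flat inside their trays. Next is the right bracket.

```bash
python3 -m creep '[[0.3,[0.1,0.1,5],0],[0.3,[0.1,0.1,9],0],[0.3,[0.1,0.1,11.5],0],[0.3,[0.1,0.1,12.5],0],[0.3,[0.1,0.1,12.5],0],[-0.6,[0.1,0.1,12.5],0],[-0.6,[0.1,0.1,12.5],0],[-0.6,[0.1,0.1,12.5],0],[-0.6,[0.1,0.1,12.5],0],[-0.6,[0.1,0.1,12.5],0],[-0.6,[0.1,0.1,12.5],0],[-0.6,[0.1,0.1,12.5],0]]' 30; python3 -m creep '[[-0.6,[0,0,-2],0],[-0.6,[0,0,-5],0],[-0.6,[0,0,-9],0],[-0.6,[0,0,-13],0],[-0.6,[0,0,-13],0],[-0.6,[0,0,-13],0]]';python3 -c "
from h import *
p=list(TR['right']);p[0]-=2
go(p,(-15,-2),170)"
```

```text
clock: 13.95
eef_pos: [431.1, -185.5, 41.9]
eef_rot: [3.141, 0.0, 1.746]
wrist_force: [-1.9, 0.6, 6.9]
finger_gap: 29.4
finger_force: 30.0
clock: 14.55
eef_pos: [430.9, -185.4, 171.4]
eef_rot: [3.141, 0.0, 1.746]
wrist_force: [-0.5, -0.4, -2.4]
finger_gap: 29.7
finger_force: 30.0
row: [-12.16  15.08   0.14] roll 2.36 | at [ 430.9 -185.4  171.4] [3.141 0.    1.746] t 14.55 gap 29.7 F 30.0
```

```bash
python3 -m creep '[[-0.6,[-3,3.8,0],0.6],[-0.6,[-6,7.5,0],1.2],[-0.6,[-9,11.5,0],1.8],[-0.6,[-11.5,14.3,0],2.36],[-0.6,[-12.15,15.1,0],2.36],[-0.6,[-12.15,15.1,0],2.36],[-0.6,[-12.15,15.1,0],2.36],[-0.6,[-12.15,15.1,0],2.36]]';python3 - <<'E'
from h import *
p=list(TR['right']);p[0]-=2
go(p,(-15,-2),28)
I=grab("top"); J=grab("scene")
for n,K in(("t5",I),("s5",J)): cv2.imwrite(f"pics/{n}.png",K[...,::-1].astype(np.uint8))
a=cv2.resize(cv2.imread("pics/t5.png")[190:240,275:345],None,fx=6,fy=6,interpolation=cv2.INTER_CUBIC)
b=cv2.resize(cv2.imread("pics/s5.png")[90:230,180:360],None,fx=2,fy=2,interpolation=cv2.INTER_CUBIC)
o=np.zeros((300,780,3),np.uint8);o[:,:420]=a;o[:280,420:]=b; cv2.imwrite("pics/c5.png",o)
E
```

```text
clock: 15.35
eef_pos: [600.2, -278.1, 171.0]
eef_rot: [-3.141, -0.0, 1.541]
wrist_force: [-0.7, 0.2, -1.0]
finger_gap: 29.4
finger_force: 30.0
row: [-0.06  0.05 14.3 ] roll 0.0 | at [ 600.2 -278.1  171. ] [-3.141 -0.     1.541] t 15.35 gap 29.4 F 30.0
```

View pics/c5.png

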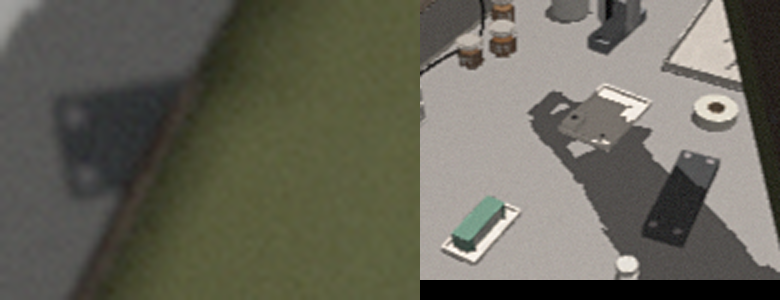

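The right bracket is held level and only the carrier bar is left on the worktop.

```bash
python3 -m creep '[[-0.6,[-0.06,0.05,5],0],[-0.6,[-0.06,0.05,9],0],[-0.6,[-0.06,0.05,12],0],[-0.6,[-0.06,0.05,13.5],0],[-0.6,[-0.06,0.05,14],0],[-0.6,[-0.06,0.05,14.2],0],[-0.6,[-0.06,0.05,14.2],0],[-0.6,[-0.06,0.05,14.2],0]]'
```

```text
clock: 16.25
eef_pos: [602.0, -279.5, 31.0]
eef_rot: [3.14, 0.001, 1.541]
wrist_force: [0.6, -0.1, -1.8]
finger_gap: 29.8
finger_force: 30.0
```

```bash
python3 -m creep '[[-0.6,[0,-0.1,0.2],0],[-0.6,[0,-0.1,0.4],0],[-0.6,[0,-0.1,0.4],0],[-0.6,[0,-0.1,0.4],0]]'
```

```text
clock: 16.65
eef_pos: [600.6, -279.4, 26.8]
eef_rot: [3.141, 0.001, 1.541]
wrist_force: [-5.0, 2.0, 10.3]
finger_gap: 29.7
finger_force: 30.0
```

```bash
python3 -m creep '[[-0.05,[0,0,0],0],[-0.05,[0,0,0],0],[-0.05,[0,0,0],0],[-0.05,[0,0,0],0],[-0.05,[0,0,-2],0],[-0.05,[0,0,-6],0],[0.8,[0,0,-11],0],[0.8,[0,0,-14],0],[0.8,[0,0,-14],0],[0.8,[0,0,-14],0]]'
python3 - <<'E'
from h import *
I=grab("top"); cv2.imwrite("pics/t6.png",I[...,::-1].astype(np.uint8))
J=grab("scene"); cv2.imwrite("pics/s6.png",J[...,::-1].astype(np.uint8))
b=(444.9,-178.6,.157)
print(fit({"scene":-gray(J)},b,54,160,0,18,pad=4))
go(b,(0,0),160)
E
```

```text
clock: 17.65
eef_pos: [600.3, -279.2, 165.3]
eef_rot: [3.141, 0.0, 1.541]
wrist_force: [-0.4, 0.1, -0.7]
finger_gap: 73.5
finger_force: 0.0
(array([ 4.39701063e+02, -1.49083093e+02,  1.65852511e-01]), array([0.59]))
row: [  9.56 -15.79   0.36] roll -2.15 | at [ 599.8 -279.   163.6] [-3.139e+00 -1.000e-03  1.540e+00] t 17.75 gap 81.3 F 0.0
```

```bash
python3 - <<'E'
from h import *
pts=[(312.5,166),(329.5,170),(291,209),(310.5,213)]
print(rigid([(27,-80),(-27,-80),(27,80),(-27,80)],[world("scene",p,z) for p,z in zip(pts,(18,18,9,0))]))
E
python3 -m creep '[[0.8,[9.55,-15.8,0],-2.15],[0.8,[9.55,-15.8,0],-2.15],[0.8,[9.55,-15.8,0],-2.15],[0.8,[9.55,-15.8,0],-2.15],[0.8,[9.55,-15.8,0],-2.15],[0.8,[9.55,-15.8,0],-2.15],[0.8,[9.55,-15.8,0],-2.15],[0.8,[9.55,-15.8,0],-2.15]]' 40
python3 - <<'E'
from h import *
b=(444.9,-178.6,.157); go(b,(0,0),22)
I=grab("top"); cv2.imwrite("pics/t7.png",I[...,::-1].astype(np.uint8))
t=cv2.resize(cv2.imread("pics/t7.png")[130:250,270:390],None,fx=4.8,fy=4.8,interpolation=cv2.INTER_CUBIC)
cv2.imwrite("pics/t7c.png",t)
E
```

```text
res [[-5.1, 1.0], [2.2, 0.6], [-3.4, 5.3], [6.3, -7.0]]
(np.float64(440.3083069180038), np.float64(-175.20558398181763), np.float64(0.16211821154308773))
clock: 18.55
eef_pos: [445.8, -179.3, 164.9]
eef_rot: [-3.141, -0.001, 1.728]
wrist_force: [0.4, -0.4, -0.7]
finger_gap: 84.7
finger_force: 0.0
row: [ 0.09 -0.08 14.29] roll 0.0 | at [ 445.8 -179.3  164.9] [-3.141e+00 -1.000e-03  1.728e+00] t 18.55 gap 84.7 F 0.0
```

View pics/t7c.png

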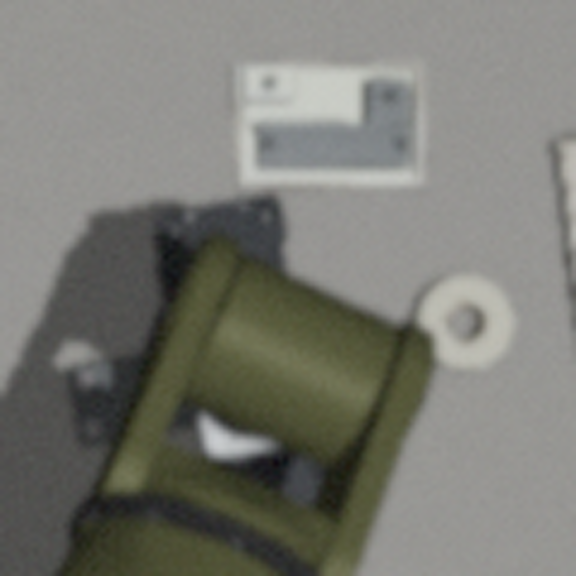

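The right bracket lies flat in its keyed tray, around crop pixel (335,125). Now the carrier bar.

```bash
python3 -m creep '[[0.8,[0.1,-0.08,5],0],[0.8,[0.1,-0.08,9],0],[0.8,[0.1,-0.08,12],0],[0.8,[0.1,-0.08,14.1],0],[0.8,[0.1,-0.08,14.2],0],[0.8,[0.1,-0.08,14.2],0],[-0.2,[0.1,-0.08,14.2],0],[-0.2,[0.1,-0.08,14.2],0],[-0.2,[0.1,-0.08,14.2],0],[-0.2,[0.1,-0.08,14.2],0],[-0.2,[0.1,-0.08,14.2],0],[-0.2,[0.1,-0.08,14.2],0]]' 40; python3 -m creep '[[-0.2,[0,0,-2],0],[-0.2,[0,0,-5],0],[-0.2,[0,0,-9],0],[-0.2,[0,0,-14],0],[-0.2,[0,0,-14],0],[-0.2,[0,0,-14],0]]';python3 -c "
from h import *
go(TR['bar'],(0,0),160)"
```

```text
clock: 19.8
eef_pos: [444.5, -178.2, 23.8]
eef_rot: [3.141, 0.0, 1.728]
wrist_force: [-2.2, 0.8, 7.0]
finger_gap: 53.4
finger_force: 40.0
clock: 20.4
eef_pos: [444.4, -178.1, 163.5]
eef_rot: [3.141, 0.001, 1.728]
wrist_force: [0.1, 0.2, -3.5]
finger_gap: 53.2
finger_force: 40.0
row: [34.64  4.68  0.35] roll 3.02 | at [ 444.4 -178.1  163.5] [3.141e+00 1.000e-03 1.728e+00] t 20.4 gap 53.2 F 40.0
```

```bash
python3 -m creep '[[-0.2,[3,0.4,0],0.3],[-0.2,[7,1,0],0.7],[-0.2,[11.5,1.6,0],1.2],[-0.2,[16,2.2,0],1.7],[-0.2,[20.5,2.8,0],2.2],[-0.2,[25,3.4,0],2.7],[-0.2,[29.5,4,0],3],[-0.2,[33.3,4.5,0],3],[-0.2,[34.65,4.7,0],3.02],[-0.2,[34.65,4.7,0],3.02],[-0.2,[34.65,4.7,0],3.02],[-0.2,[34.65,4.7,0],3.02]]';python3 -c "
from h import *
go(TR['bar'],(0,0),28)"
```

```text
clock: 21.6
eef_pos: [436.3, 170.5, 162.7]
eef_rot: [-3.14, 0.001, 1.464]
wrist_force: [-0.1, -0.5, -3.7]
finger_gap: 53.7
finger_force: 40.0
row: [ 9.000e-02 -1.000e-02  1.347e+01] roll -0.01 | at [436.3 170.5 162.7] [-3.140e+00  1.000e-03  1.464e+00] t 21.6 gap 53.7 F 40.0
```

```bash
python3 -m creep '[[-0.2,[0.1,0,5],0],[-0.2,[0.1,0,9],0],[-0.2,[0.1,0,12],0],[-0.2,[0.1,0,13],0],[-0.2,[0.1,0,13.3],0],[-0.2,[0.1,0,13.3],0],[-0.2,[0.1,0,13.3],0]]'
```

```text
clock: 22.3
eef_pos: [437.5, 172.6, 31.9]
eef_rot: [3.139, -0.001, 1.464]
wrist_force: [0.6, 0.5, -3.2]
finger_gap: 53.7
finger_force: 40.0
```

```bash
python3 -m creep '[[-0.2,[0,0,0.2],0],[-0.2,[0,0,0.4],0],[-0.2,[0,0,0.45],0],[-0.2,[0,0,0.45],0]]'
```

```text
clock: 22.7
eef_pos: [437.0, 172.6, 26.8]
eef_rot: [3.141, -0.0, 1.465]
wrist_force: [-2.7, -0.9, 8.3]
finger_gap: 53.5
finger_force: 40.0
```

Seated. Release, retreat up and then clear of the scene to check.

```bash
python3 -m creep '[[0.5,[0,0,0],0],[0.5,[0,0,0],0],[0.5,[0,0,0],0],[0.5,[0,0,0],0],[0.5,[0,0,-2],0],[0.5,[0,0,-6],0],[0.5,[0,0,-11],0],[0.5,[0,0,-16],0],[0.5,[-10,0,-16],0],[0.5,[-20,0,-16],0],[0.5,[-20,0,-16],0],[0.5,[-20,0,-16],0]]'; python3 -m creep '[[0.5,[-5,0,0],0],[0.5,[-10,0,0],0],[0.5,[-15,0,0],0],[0.5,[-20,0,0],0],[0.5,[-25,0,0],0],[0.5,[-30,0,0],0],[0.5,[-35,0,0],0],[0.5,[-35,0,0],0],[0.5,[-35,0,0],0],[0.5,[-35,0,0],0]]'
python3 - <<'E'
from h import *
I=grab("top"); cv2.imwrite("pics/t8.png",I[...,::-1].astype(np.uint8))
J=grab("scene")
a=cv2.resize(I[130:235,138:388,::-1],(760,319),interpolation=cv2.INTER_CUBIC); b=cv2.resize(J[120:335,90:350,::-1],(330,273),interpolation=cv2.INTER_CUBIC)
o=np.zeros((595,760,3));o[:319]=a;o[322:,:330]=b; cv2.imwrite("pics/c8.png",np.clip(o,0,255).astype(np.uint8))
print("bar",fit({"top":-gray(I)},TR['bar'],54,160,3,21,pad=0),"pack",fit({"top":green(I)},TR['pack'],27,78,3,25,pad=4))
print(manip.read_state()['qd'].round(3))
E
```

```text
clock: 23.9
eef_pos: [414.8, -28.1, 186.2]
eef_rot: [3.141, 0.0, 1.465]
wrist_force: [-0.1, 0.7, -0.7]
finger_gap: 70.3
finger_force: 0.0
clock: 24.9
eef_pos: [378.5, -373.5, 185.9]
eef_rot: [-3.141, -0.0, 1.465]
wrist_force: [0.4, 0.5, 0.5]
finger_gap: 70.3
finger_force: 0.0
bar (array([ 4.39312920e+02,  1.73110551e+02, -9.82184197e-02]), array([0.121])) pack (array([6.36811617e+02, 2.41389835e+00, 2.87980165e-02]), array([0.07]))
[ 0.     0.001 -0.004 -0.     0.    -0.001]
```

View pics/c8.png

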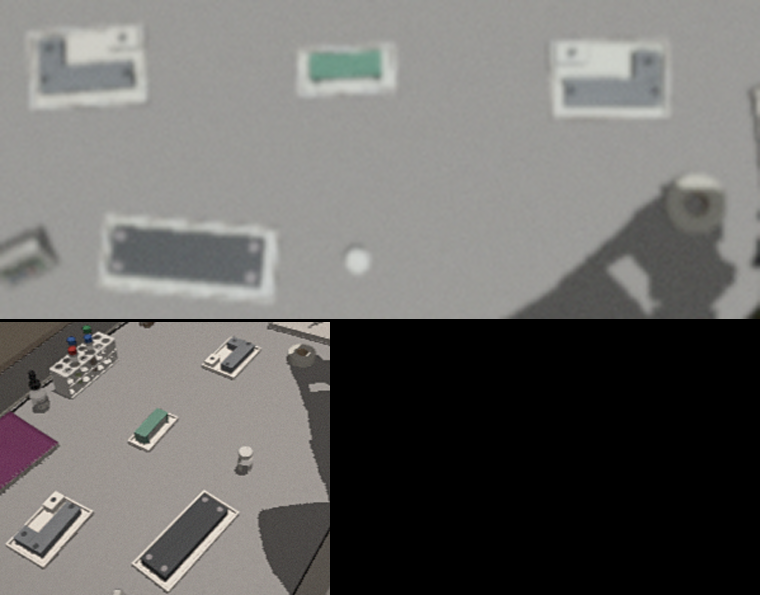

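All four pieces lie flat inside their own trays, and the vial at (357,260) and the tape at (695,205) haven't moved. I'm handing the job in.

```bash
python3 -c "
from cell import manip
print(manip.sign_off())"
```

```text
the job is handed in; nothing more can be done
None
```

The job is handed in (no verdict was returned): in the last pictures all four pieces lie flat in their own trays, the vial and tape look unmoved, and the arm finished clear at about 25 s of the 115 s allowed.

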